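Sort fittings into the bench trays

ROBOT

A 7-joint arm with a two-finger parallel gripper is mounted at the origin on the work surface. World frame = base frame: x ahead of the robot, y to its left, z up, the work surface at z = 0. Lengths are in m, angles in rad, forces in N, time in s.
With the tool pointing down it reaches from about 0.4 to 0.85 m from the base axis. Payload 10.4 kg.
Tool frame: the origin (TCP) lies midway between the tips of the shut fingers; the grasp point (between the pads) lies 19 mm behind it (manip.hold_point_z is the distance from the TCP to the grasp point, in m); z points along the fingers, y is the line along which they close (so a half turn about z gives the same grasp; the last joint's range is limited). The gripper opens to 85 mm and grips with 20 to 120 N. Pads are 22 mm wide; open, the fingers measure 114 mm over their backs; the gripper's body (76 mm by 85 mm) begins 54 mm behind the grasp point. The pads swing forward as they close: fully open they stand 13 mm farther back than shut.
Start: joints at [1.112, 0.332, -0.065, 1.46, 0.022, 1.35, -0.088], TCP at [0.264, -0.567, 0.231] pointing down, gripper open.
Joint ranges: [-2.6, 2.6], [-0.5, 2.12], [-1.47, 1.34], [0.16, 2.42], [-1.27, 4.41], [0.06, 2.06], [-2.6, 2.6]. Speed limits (rad/s): [2.22, 2.22, 2.79, 2.79, 3.14, 3.14, 3.14].

INTERFACE

Orientations are given as a unit quaternion [x, y, z, w].
In Python, from workcell import manip, eyes, job gives the robot as it stands.
- The arm moves only by the shell command python3 -m crank 'ROWS' [FORCE]. ROWS is JSON, a list that holds one entry, the list of rows, each a list of 7 numbers: the finger opening in cm, from 0 to 8.54, then the shift along the world's x, y, z in cm, then the turn, a rotation vector about the world's x, y, z in degrees. In form: [[[hand, x, y, z, ax, ay, az], ...]]. A call has 1 to 20 rows; each row shifts and turns the commanded pose from where the row before left it; what a row does not reach is not made up. A row lasts 1/8 s, in which the tool goes at most 62.5 mm and 10.7 degrees, less where a joint would pass 70% of its speed; a pose out of reach is approached as far as the arm can. A call with a gripper value outside its range is refused whole. The fingers move at their own pace and stop on an object; FORCE is the grip in N (left out, the last holds). Time passes only in rows, so rows that do not move let the fingers close. It gives the time, the measured TCP pose, the force, the opening and the grip force at its end, in the units of the state.
- manip.get_obs(): the state, without advancing time (a new reading comes with each control period).
- eyes.camera(name): name is "scene" or "top" or "wrist"; returns (picture, depth): 400x640x3 uint8, red, green, blue; 400x640 float32, m along the optical axis (not along the pixel's ray), 0 where there is no reading.
- eyes.camera_params(name): a dict with "fx", "fy", "cx", "cy" (pixels), "dist" ([k1, k2, p1, p2, k3] as OpenCV has them; the pictures are not rectified), "world_from_camera" (4x4, takes a point from camera to world coordinates); the wrist camera has in their place "hand_eye" (4x4, takes a point from camera to tool coordinates, whose origin is the TCP and whose axes are the flange's). Camera axes: x right, y down, z forward; pixel columns grow to the right and rows downward; lengths in m; the calibration is good to about 2 mm. A picture is of the moment at which its call begins: read the wrist's pose just before it. camera_params takes no time and is no camera call.
- job.hand_in(): hands the job in; it is judged then, once.
The state is a dict: "clock": time; "joint_pos": joint angles; "joint_velocities": joint speeds; "tau": joint torques, N m; "position": TCP position; "ee_rot": TCP orientation; "ft_force": force on the tool from outside, world axes, zero at the start; "torque": the same for the moment, N m; "grip_width": opening from 0.0 (shut) to 1.0 (fully open); "grasp_force": force on a finger pad.
Only numpy, scipy, OpenCV 4.12 (cv2) and the standard library are available. Lean on these libraries where they do the work, as an engineer would, in place of code of your own. Each camera call takes 0.05 s, during which the arm holds its last target. There are 200 camera calls.

TASK

Sort the loose fittings on the fabrication bench into their trays, each standing upright on the floor of its own bay: the steel hex nuts in the blue tray and the brass sleeves in the red tray, in both cases the long one in the bay farther from the robot and the short one in the nearer bay, and the black tube plug, cap down, in the yellow tray. Leave the spray can and the wrench where they are.

Things in the scene. Friction and masses are not known exactly. Their poses are not given: they have to be found in the camera images.
- long_nut: Zinc-grey steel hexagonal coupling nut standing on end, 38 mm across flats (44 mm across corners), 58 mm tall, about 380 g, dark bore seen on top, with a white paint ring on its top face (the mark of the long ones). Origin: centre of its underside; z along its axis; a pair of flats faces +y and -y of its own frame (the others every 60 degrees).
- short_nut: Zinc-grey steel hexagonal coupling nut standing on end, 38 mm across flats (44 mm across corners), 38 mm tall, about 250 g, dark bore seen on top, no paint mark. Origin: centre of its underside; z along its axis; a pair of flats faces +y and -y of its own frame (the others every 60 degrees).
- long_sleeve: Round brass pipe sleeve standing on end, 38 mm outside, 24 mm bore, 58 mm tall, about 300 g, with a white paint ring on its top face (the mark of the long ones). Origin: centre of its underside; z along its axis.
- short_sleeve: Round brass pipe sleeve standing on end, 38 mm outside, 24 mm bore, 38 mm tall, about 200 g, no paint mark. Origin: centre of its underside; z along its axis.
- tube_plug: Black plastic end plug for square tube with grey ribs, standing on its cap: cap 42 x 42 x 6 mm below, square insert 34 x 34 mm above it (grip this), 40 mm tall in all, about 50 g. Origin: centre of its underside; x and y square to its sides.
- blue_tray: Blue plastic tray fixed to the bench, 144 x 74 mm outside, 14 mm high, walls and floor 4 mm thick, with a 4 mm cross wall making two bays of 66 x 66 mm. Origin: centre of its underside, on the bench. Its x axis points away from the robot (turned by at most 0.2 rad): the far bay is centred at x = +35 mm, the near bay at x = -35 mm, both at y = 0; the bay floor is at z = 4 mm.
- red_tray: Red plastic tray fixed to the bench, 144 x 74 mm outside, 14 mm high, walls and floor 4 mm thick, with a 4 mm cross wall making two bays of 66 x 66 mm. Origin: centre of its underside, on the bench. Its x axis points away from the robot (turned by at most 0.2 rad): the far bay is centred at x = +35 mm, the near bay at x = -35 mm, both at y = 0; the bay floor is at z = 4 mm.
- yellow_tray: Yellow plastic tray fixed to the bench, a single bay: 74 x 74 mm outside, 66 x 66 mm inside, 14 mm high, walls and floor 4 mm thick. Origin: centre of its underside, on the bench; turned by at most 0.2 rad; bay floor at z = 4 mm.
- spray_can: Bystander: loose upright spray can with a yellow label, 62 mm across, 160 mm tall, on the robot's right beside the trays. Origin: centre of its underside.
- wrench: Bystander: loose steel wrench lying flat on the bench on the robot's left, 170 mm long, along its x axis. Origin: centre of its underside.
Mind the look-alikes: they are no part of the job. What is shaped like the long_nut but pink is not meant.

How it is judged:
By the outcome, as a careful person would: the job done as asked, in the order asked, and still so for the second after the job is handed in, with the robot touching nothing.
It also fails if it takes over 118 s, if anything falls off the work surface, if the arm or the gripper's body presses on something with over 40 N, if the wrist force passes 120 N, or if a joint passes its speed limit or range.

## Working session

There is one attempt and no reset: what is moved stays moved. The work goes in short steps, Python scripts to look and compute and a shell command to move; the robot and the scene stay as the last step left them, time stands still between calls to the robot, and variables do not carry over. Pictures are saved under pics/ and viewed, at most 14 in all, crops included, and the job is handed in when it is done.

```bash
mkdir -p pics; ls; python3 - <<'E'
from workcell import manip, eyes, job
import cv2,numpy as np
o=manip.get_obs();print(o['clock'],o['position'],o['ee_rot'],o['grip_width'],manip.hold_point_z)
for n in ['top','scene']:
    p,d=eyes.camera(n);cv2.imwrite(f'pics/{n}0.png',p[...,::-1]);np.save(f'pics/{n}0.npy',d)
    c=eyes.camera_params(n);print(n,c)
print(eyes.camera_params('wrist'))
E
```

```text
pics
0.0 [ 0.26367372 -0.56622261  0.23049727] [ 9.76353043e-01  2.16180910e-01 -1.90775291e-04 -7.16127183e-04] 0.9999115115014958 0.0187
top {'fx': 371.4288104165786, 'fy': 371.4288104165786, 'cx': 313.5487681916132, 'cy': 199.90327067183554, 'dist': array([-0.06981856,  0.        ,  0.        ,  0.        ,  0.        ]), 'world_from_camera': array([[-0.02311146, -0.98423084,  0.17537248,  0.30245481],
       [-0.99971805,  0.02179669, -0.00941974,  0.01489825],
       [ 0.00544866, -0.17554074, -0.98445709,  1.24849818],
       [ 0.        ,  0.        ,  0.        ,  1.        ]])}
scene {'fx': 371.44689740467146, 'fy': 371.44689740467146, 'cx': 318.50811909077976, 'cy': 200.34316647122589, 'dist': array([0.02549351, 0.        , 0.        , 0.        , 0.        ]), 'world_from_camera': array([[ 0.05358162,  0.71219826, -0.69993046,  1.23739815],
       [ 0.99850222, -0.03044948,  0.04545495, -0.02428577],
       [ 0.01106042, -0.70131767, -0.71276307,  0.7654375 ],
       [ 0.        ,  0.        ,  0.        ,  1.        ]])}
{'fx': 284.3677286372187, 'fy': 284.3677286372187, 'cx': 319.32147402009286, 'cy': 202.15488027276734, 'dist': array([0.00741713, 0.        , 0.        , 0.        , 0.        ]), 'hand_eye': array([[-8.44029769e-04, -9.46447524e-01, -3.22856580e-01,
         8.41354233e-02],
       [ 9.99999612e-01, -7.17880577e-04, -5.09802670e-04,
         9.65181067e-04],
       [ 2.50729007e-04, -3.22856885e-01,  9.46447764e-01,
        -1.42828835e-01],
       [ 0.00000000e+00,  0.00000000e+00,  0.00000000e+00,
         1.00000000e+00]])}
```

View pics/top0.png

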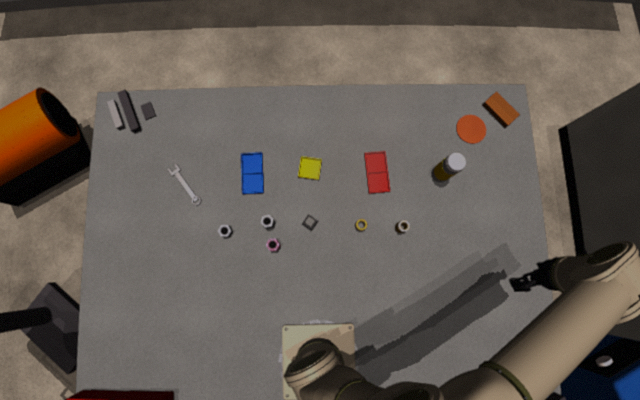

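View pics/scene0.png

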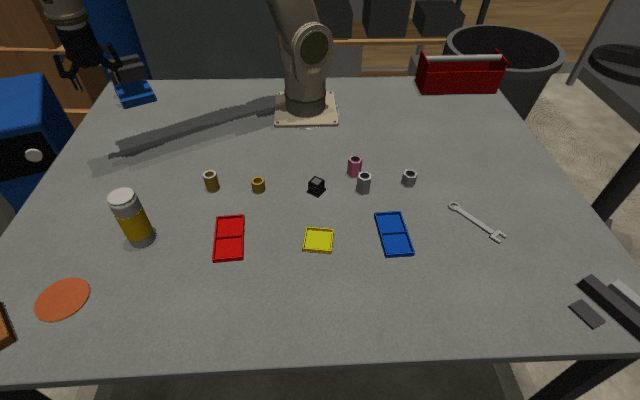

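The top view shows nuts at (225,231) and (267,221), a pink decoy at (273,245), the plug at (310,222), and sleeves at (361,225) and (403,227). The blue tray is at (252,173), yellow at (310,168), red at (377,172), the can at (448,167) and the wrench at (185,185). In the scene view, the grey nut at (364,183) and the brass sleeve at (211,181) look like the tall ones. Pink is at (355,167).

Next I'll get coarse positions, plus an enlarged crop to confirm which part is which.

```bash
cat > h.py <<'E'
from workcell import manip, eyes, job
import cv2,numpy as np
from scipy.spatial.transform import Rotation as R
def pose(name,o=None):
    c=eyes.camera_params(name)
    if name!='wrist': return c,c['world_from_camera']
    o=o or manip.get_obs();T=np.eye(4);T[:3,:3]=R.from_quat(o['ee_rot']).as_matrix();T[:3,3]=o['position']
    return c,T@c['hand_eye']
def cast(c,T,uv,z):
    K=np.array([[c['fx'],0,c['cx']],[0,c['fy'],c['cy']],[0,0,1]])
    n=cv2.undistortPoints(np.array(uv,float).reshape(-1,1,2),K,c['dist']).reshape(-1,2)
    d=np.c_[n,np.ones(len(n))]@T[:3,:3].T
    return T[:3,3]+d*((z-T[2,3])/d[:,2])[:,None]
def yaw(o):
    m=R.from_quat(o['ee_rot']).as_matrix();return np.degrees(np.arctan2(m[1,0],m[0,0]))
E
python3 - <<'E'
from h import *
a=cv2.imread('pics/top0.png');b=cv2.imread('pics/scene0.png')
cv2.imwrite('pics/c1.png',np.vstack([cv2.resize(a[205:260,205:425],None,fx=3.6,fy=3.6,interpolation=2),cv2.resize(b[150:200,195:425],(792,172),interpolation=2)]))
c,T=pose('top')
for n,u,v,z in [('shortnut',225,231,.038),('longnut',267,221,.058),('pink',273,245,.058),('plug',310,222,.04),('shortsl',361,225,.038),('longsl',403,227,.058),('blue',252,173,.014),('yel',310,168,.014),('red',377,172,.014),('can',456,162,.16),('wr',185,185,0)]:
    print(n,cast(c,T,[[u,v]],z)[0].round(3))
c,T=pose('scene')
for n,u,v,z in [('shortnut',409,173,.038),('longnut',365,176,.058),('pink',354,159,.058),('shortsl',258,180,.038),('longsl',210,174,.058)]:
    print(n,cast(c,T,[[u,v]],z)[0].round(3))
E
```

```text
shortnut [0.421 0.295 0.038]
longnut [0.449 0.155 0.058]
pink [0.371 0.136 0.058]
plug [0.445 0.017 0.04 ]
shortsl [ 0.431 -0.15   0.038]
longsl [ 0.419 -0.284  0.058]
blue [0.621 0.212 0.014]
yel [0.634 0.013 0.014]
red [ 0.615 -0.217  0.014]
can [ 0.605 -0.436  0.16 ]
wr [0.587 0.447 0.   ]
shortnut [0.421 0.297 0.038]
longnut [0.451 0.159 0.058]
pink [0.373 0.137 0.058]
shortsl [ 0.433 -0.148  0.038]
longsl [ 0.424 -0.283  0.058]
```

View pics/c1.png

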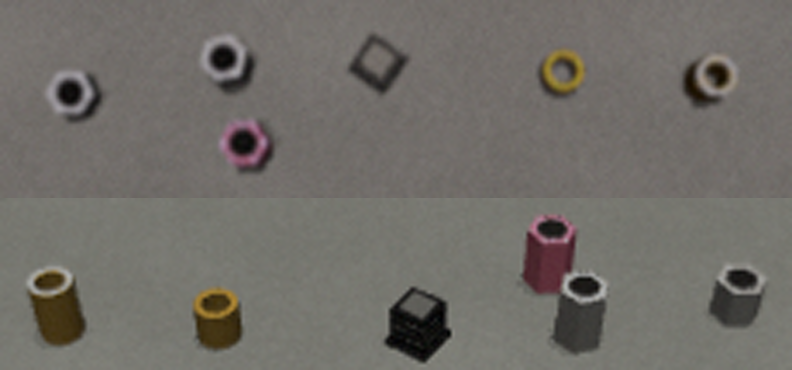

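The crop confirms the identities. The white-ringed tall grey nut is the long_nut at top (267,221), and the plain short grey nut at (225,231) is the short_nut. The pink one at (273,245) is a decoy. The ringed sleeve at (403,227) is the long_sleeve and the plain one at (361,225) is the short_sleeve. The two views agree within 5 mm. Next I'll move to a wrist overview pose.

```bash
python3 -m crank '[[[8.5,2,4.7,1.3,0,0,-2.1],[8.5,2,4.7,1.3,0,0,-2.1],[8.5,2,4.7,1.3,0,0,-2.1],[8.5,2,4.7,1.3,0,0,-2.1],[8.5,2,4.7,1.3,0,0,-2.1],[8.5,2,4.7,1.3,0,0,-2.1],[8.5,2,4.7,1.3,0,0,-2.1],[8.5,2,4.7,1.3,0,0,-2.1],[8.5,2,4.7,1.3,0,0,-2.1],[8.5,2,4.7,1.3,0,0,-2.1],[8.5,2,4.7,1.3,0,0,-2.1],[8.5,1.6,4.7,1,0,0,-1.9],[8.5,0,0,0,0,0,0],[8.5,0,0,0,0,0,0]]]' 60
python3 - <<'E'
from h import *
o=manip.get_obs();p,d=eyes.camera('wrist');cv2.imwrite('pics/w1.png',p[...,::-1]);np.save('pics/w1d.npy',d)
import pickle;pickle.dump(o,open('pics/w1.pkl','wb'));print(o['position'],yaw(o),o['ft_force'])
E
```

```text
clock: 1.85
position: [0.4997, -0.0032, 0.3839]
ee_rot: [1.0, -0.0, -0.0, 0.0]
ft_force: [-0.0, -1.0, -0.0]
grip_width: 0.991
grasp_force: 0.0
[ 0.49970353 -0.00323894  0.38389844] -0.04104023168858477 [-0.04963054 -1.03429232 -0.04847103]
```

View pics/w1.png

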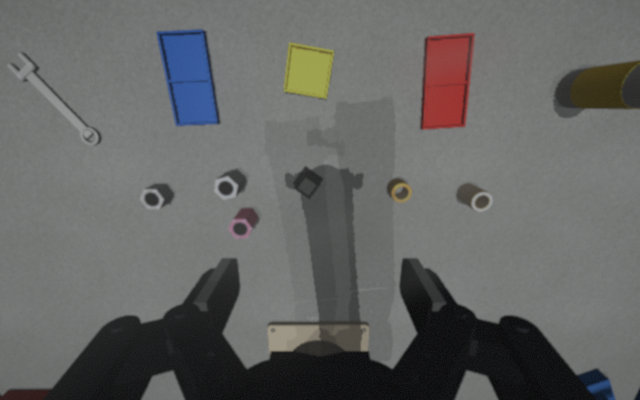

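The wrist view shows all the parts and trays: nuts at (153,198) and (227,187), plug (307,183), sleeves (401,191) and (481,201), and trays (188,78), (309,71) and (447,81).

```bash
python3 - <<'E'
from h import *
import pickle
o=pickle.load(open('pics/w1.pkl','rb'));c,T=pose('wrist',o)
p=cv2.imread('pics/w1.png');hsv=cv2.cvtColor(p,cv2.COLOR_BGR2HSV)
print('TRAYS')
for n,lo,hi in [('blue',(105,140,60),(125,255,255)),('yellow',(24,120,60),(34,255,255)),('red',(0,150,60),(6,255,255)),('red2',(172,150,60),(180,255,255))]:
    m=cv2.inRange(hsv,lo,hi);m[145:]=0;m[:,540:]=0
    m=cv2.morphologyEx(m,cv2.MORPH_CLOSE,np.ones((5,5)))
    cs=cv2.findContours(m,0,1)[0]
    if not cs: continue
    k=max(cs,key=cv2.contourArea)
    w=cast(c,T,k.reshape(-1,2),.014)[:,:2]
    r=cv2.minAreaRect((w*1000).astype(np.float32));b=cv2.boxPoints(r)
    e=max([b[1]-b[0],b[2]-b[1]],key=np.linalg.norm);print(n,np.round(r[0],1),np.round(r[1],1),round(r[2],1),'long edge deg',np.degrees(np.arctan2(e[1],e[0])).round(1))
vis=[]
for n,u,v,z in [('shortnut',153,198,.038),('longnut',227,187,.058),('plug',307,183,.04),('shortsl',401,191,.038),('longsl',481,201,.058)]:
    cr=cv2.resize(p[v-28:v+28,u-28:u+28],None,fx=7,fy=7,interpolation=cv2.INTER_CUBIC)
    vis.append(cr[:, :])
    g=cr.max(2)
    for th in (150,130) if n!='plug' else (60,):
        m=(g>th).astype(np.uint8)*255
        if n=='plug': m=(g<70).astype(np.uint8)*255
        cs=cv2.findContours(m,0,1)[0];k=max([x for x in cs if abs(cv2.boundingRect(x)[0]+cv2.boundingRect(x)[2]/2-196)<80] or cs,key=cv2.contourArea)
        q=(k.reshape(-1,2)+.5)/7-.5+[u-28,v-28]
        w=cast(c,T,q,z)[:,:2]*1000
        (x,y),rad=cv2.minEnclosingCircle(w.astype(np.float32))
        h=cv2.convexHull(w.astype(np.float32)).reshape(-1,2)
        # width vs direction of hull (flat normals = minima with 60deg periodicity)
        A=np.arange(0,180,3);W=[np.ptp(h@[np.cos(np.radians(a)),np.sin(np.radians(a))]) for a in A]
        per=60 if 'nut' in n else 90
        W=np.array(W);F=(W*np.exp(1j*np.radians(A)*360/per)).sum()
        ph=(np.degrees(np.angle(-F))*per/360)%per
        print(n,th,'ctr',round(x,1),round(y,1),'r',round(rad,1),'W',W.min().round(1),W.max().round(1),'flat normal deg',ph.round(1),'amp',(abs(F)/30).round(2))
cv2.imwrite('pics/c2.png',cv2.resize(np.hstack(vis),(800,160)))
E
```

```text
TRAYS
blue [624.1 212.6] [140.6  73.1] 2.6 long edge deg 2.6
yellow [636.5  14.9] [71.4 72.1] 80.6 long edge deg -9.4
red [ 595.6 -215.7] [96.2 72.6] 3.7 long edge deg 3.7
red2 [ 614.7 -247.9] [0. 0.] 0.0 long edge deg 0.0
shortnut 150 ctr 409.5 292.3 r 4.6 W 4.8 9.2 flat normal deg 20.6 amp 0.05
shortnut 130 ctr 424.0 300.9 r 23.1 W 39.2 46.2 flat normal deg 58.5 amp 1.83
longnut 150 ctr 450.0 157.7 r 20.1 W 35.7 40.1 flat normal deg 14.1 amp 1.76
longnut 130 ctr 449.6 158.3 r 22.5 W 39.8 45.1 flat normal deg 14.4 amp 1.89
plug 60 ctr 453.1 17.4 r 29.6 W 44.2 59.1 flat normal deg 54.1 amp 4.89
shortsl 150 ctr 440.5 -152.1 r 15.1 W 11.9 30.1 flat normal deg 76.5 amp 1.0
shortsl 130 ctr 434.3 -151.5 r 18.9 W 35.4 37.5 flat normal deg 10.9 amp 0.51
longsl 150 ctr 424.4 -285.7 r 16.9 W 31.0 33.3 flat normal deg 20.6 amp 0.39
longsl 130 ctr 424.0 -286.1 r 19.0 W 36.6 37.8 flat normal deg 23.8 amp 0.27
```

View pics/c2.png

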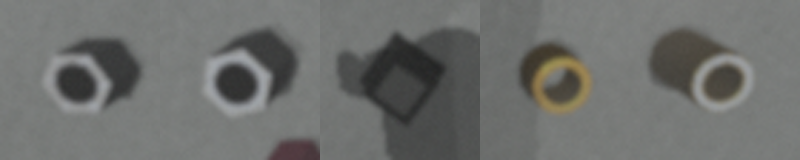

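Diameters and heights match (nut 40–45 mm, sleeves about 37 mm). Now I'll pick the long nut at (0.450, 0.158), with the tool yawed to -15.6°.

```bash
python3 -m crank '[[[8.5,-0.7,2.3,-4,0,0,-2.2],[8.5,-0.7,2.3,-4,0,0,-2.2],[8.5,-0.7,2.3,-4,0,0,-2.2],[8.5,-0.7,2.3,-4,0,0,-2.2],[8.5,-0.7,2.3,-4,0,0,-2.2],[8.5,-0.7,2.3,-4,0,0,-2.2],[8.5,-0.75,2.35,-4,0,0,-2.4],[8.5,0,0,-2.5,0,0,0],[8.5,0,0,-3,0,0,0],[8.5,0,0,-3,0,0,0],[8.5,0,0,0,0,0,0],[3,0,0,0,0,0,0],[3,0,0,0,0,0,0],[3,0,0,0,0,0,0],[3,0,0,0,0,0,0],[3,0,0,0,0,0,0]]]' 60
python3 - <<'E'
from h import *
import pickle
o=pickle.load(open('pics/w1.pkl','rb'));c,T=pose('wrist',o)
p=cv2.imread('pics/w1.png');hsv=cv2.cvtColor(p,cv2.COLOR_BGR2HSV)
m=cv2.inRange(hsv,(0,110,50),(10,255,255))|cv2.inRange(hsv,(168,110,50),(180,255,255));m[145:]=0;m[:,540:]=0;m[:,:400]=0
m=cv2.morphologyEx(m,cv2.MORPH_CLOSE,np.ones((5,5)))
k=max(cv2.findContours(m,0,1)[0],key=cv2.contourArea)
r=cv2.minAreaRect((cast(c,T,k.reshape(-1,2),.014)[:,:2]*1000).astype(np.float32));print('red',r)
for n,u,v in [('plug',307,183)]:
    g=p[v-28:v+28,u-28:u+28].max(2);print(g[10:46:2,10:46:2])
print(yaw(manip.get_obs()))
E
```

```text
clock: 3.9
position: [0.4512, 0.1587, 0.0205]
ee_rot: [0.991, -0.136, 0.001, 0.0]
ft_force: [-0.5, -1.5, 6.7]
grip_width: 0.436
grasp_force: 60.8
red ((617.421142578125, -214.34690856933594), (142.56288146972656, 74.80303955078125), 3.5605053901672363)
[[120 119 121 122 121 120 120 119 109 118 121 120 120 116 111 101  91  90]
 [120 120 122 122 121 120 119 103  67  85 114 119 112  98  84  78  76  78]
 [119 124 121 122 122 123 112  75  51  50  72  93  85  77  76  78  77  77]
 [119 122 121 121 120 107  83  54  50  46  45  49  61  74  77  77  74  76]
 [ 94 110 117 106  91  67  46  46  42  43  42  40  43  53  72  74  75  76]
 [ 77  85  98  84  71  50  45  46  43  44  40  42  39  39  48  64  72  75]
 [ 78  80  79  76  55  47  45  45  51  45  43  43  43  43  41  42  55  74]
 [ 79  78  76  61  45  44  45  52  66  59  52  43  41  39  42  40  44  69]
 [ 76  77  67  48  47  42  49  64  69  69  64  55  45  42  42  44  57  74]
 [ 77  77  58  47  42  46  62  69  68  68  69  67  60  47  42  44  71  76]
 [ 78  77  71  49  45  55  70  68  69  67  70  68  68  58  46  55  74  74]
 [ 86  80  70  49  48  63  68  68  68  66  68  69  63  50  53  71  74  75]
 [114 109  99  84  57  57  62  66  68  67  69  68  56  50  67  75  76  75]
 [120 117 117 115  93  61  53  59  68  67  67  59  50  61  75  75  75  75]
 [117 118 117 118 116 103  66  51  58  65  62  48  58  74  77  75  77  75]
 [115 117 119 117 116 112  83  64  52  52  50  53  70  75  77  75  76  76]
 [116 117 117 115 117 113  84  76  69  54  51  69  76  75  74  77  77  76]
 [116 117 117 117 114 112  88  74  77  74  69  75  75  76  73  73  77  75]]
-15.657677884974056
```

Gripped at 37 mm, on the flats. Carrying it to the blue far bay at (0.659, 0.214).

```bash
python3 -m crank '[[[3,0,0,3,0,0,0],[3,0,0,5,0,0,0],[3,3,0.8,0,0,0,3],[3,4.5,1.2,0,0,0,4],[3,4.5,1.2,0,0,0,4],[3,4.5,1.2,0,0,0,4],[3,4.4,1.1,0,0,0,3.2],[3,0,0,0,0,0,0],[3,0,0,-3,0,0,0],[3,0,0,-3,0,0,0],[3,0,0,-1,0,0,0],[3,0,0,-0.5,0,0,0],[3,0,0,0,0,0,0],[3,0,0,0,0,0,0]]]'
```

```text
clock: 5.65
position: [0.6599, 0.2141, 0.0254]
ee_rot: [1.0, 0.022, 0.001, -0.0]
ft_force: [-0.2, 0.1, -4.0]
grip_width: 0.437
grasp_force: 62.0
```

```bash
python3 -m crank '[[[3,0,0,-0.1,0,0,0],[3,0,0,0,0,0,0],[6,0,0,0,0,0,0],[6,0,0,0,0,0,0],[6,0,0,0,0,0,0],[6,0,0,2,0,0,0],[6,0,0,6,0,0,0],[8.5,-4.7,1.7,2,0,0,5.2],[8.5,-4.8,1.7,2,0,0,5.2],[8.5,-4.7,1.7,0,0,0,5.2],[8.5,-4.8,1.7,0,0,0,5.2],[8.5,-4.7,1.7,0,0,0,5.2],[8.5,0,0,0,0,0,0],[8.5,0,0,0,0,0,0]]]'
python3 - <<'E'
from h import *
o=manip.get_obs();c,T=pose('wrist',o);p,d=eyes.camera('wrist');p=p[...,::-1];cv2.imwrite('pics/w2.png',p);print(o['position'],yaw(o))
g=p.max(2)
m=(g>130).astype(np.uint8)*255
for k in cv2.findContours(m,0,1)[0]:
    if cv2.contourArea(k)<300: continue
    for z in (.038,.062):
        w=cast(c,T,k.reshape(-1,2),z)[:,:2]*1000;(x,y),r=cv2.minEnclosingCircle(w.astype(np.float32))
        if 17<r<26: print(z,k.reshape(-1,2).mean(0),x,y,r)
E
```

```text
clock: 7.4
position: [0.4232, 0.2988, 0.1444]
ee_rot: [0.969, 0.246, 0.001, 0.0]
ft_force: [0.4, -0.3, -0.1]
grip_width: 0.996
grasp_force: 0.0
[0.4231581  0.29882884 0.14439877] 28.530841753544195
```

View pics/w2.png

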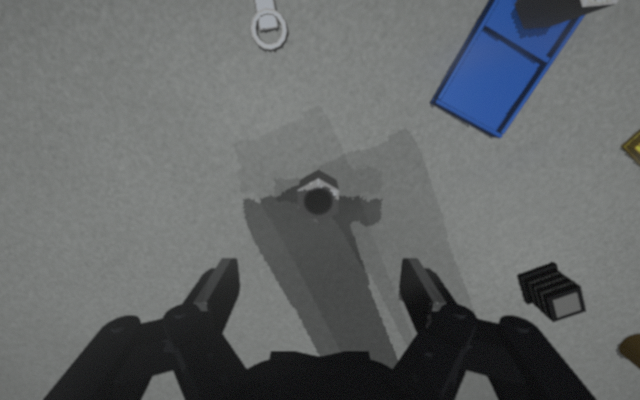

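The short nut's bore sits at (318,200), centred between the fingers. Its corner points up in the image, so the flats face the pads. The long nut stands in the far bay at the top right. Descending.

```bash
python3 -m crank '[[[8.5,0,0,-5,0,0,0],[8.5,0,0,-5,0,0,0],[8.5,0,0,-2.6,0,0,0],[8.5,0,0,-1,0,0,0],[8.5,0,0,0,0,0,0],[3,0,0,0,0,0,0],[3,0,0,0,0,0,0],[3,0,0,0,0,0,0],[3,0,0,0,0,0,0],[3,0,0,0,0,0,0]]]' 60
python3 - <<'E'
from h import *
c=eyes.camera_params('wrist')
T=np.eye(4);T[:3,:3]=R.from_quat([np.cos(np.radians(14.27)),np.sin(np.radians(14.27)),0,0]).as_matrix();T[:3,3]=[.4232,.2988,.1444];T=T@c['hand_eye']
print(cast(c,T,[[318,200]],.038), cast(c,T,[[543,0]],.064))
E
```

```text
clock: 8.7
position: [0.4229, 0.2993, 0.0083]
ee_rot: [0.969, 0.247, 0.001, -0.0]
ft_force: [-0.2, -0.4, 6.2]
grip_width: 0.434
grasp_force: 61.0
[[0.42406399 0.29964965 0.038     ]] [[0.62582995 0.23901173 0.064     ]]
```

```bash
python3 -m crank '[[[3,0,0,3,0,0,0],[3,0,0,5,0,0,0],[3,3.3,-1.8,0,0,0,-5.2],[3,3.3,-1.8,0,0,0,-5.2],[3,3.3,-1.8,0,0,0,-5.2],[3,3.4,-1.7,0,0,0,-5.2],[3,3.3,-1.7,0,0,0,-5.2],[3,0,0,0,0,0,0],[3,0,0,-3,0,0,0],[3,0,0,-3,0,0,0],[3,0,0,-1.1,0,0,0],[3,0,0,-0.5,0,0,0],[3,0,0,0,0,0,0],[3,0,0,0,0,0,0]]]'
```

```text
clock: 10.45
position: [0.5889, 0.2114, 0.0124]
ee_rot: [1.0, 0.023, 0.001, -0.0]
ft_force: [-0.9, 0.0, 1.8]
grip_width: 0.431
grasp_force: 61.7
```

Light contact with the floor, so I'll release and move to the long sleeve.

```bash
python3 -m crank '[[[6,0,0,0,0,0,0],[6,0,0,0,0,0,0],[6,0,0,0,0,0,0],[6,0,0,2,0,0,0],[6,0,0,6,0,0,0],[6,0,0,6,0,0,0],[8.5,-1.7,-5,0,0,0,0.1],[8.5,-1.7,-5,0,0,0,0.1],[8.5,-1.7,-5,0,0,0,0.1],[8.5,-1.7,-5,0,0,0,0.1],[8.5,-1.7,-5,0,0,0,0.1],[8.5,-1.7,-5,0,0,0,0.1],[8.5,-1.6,-5,0,0,0,0.1],[8.5,-1.6,-5,0,0,0,0.1],[8.5,-1.6,-5,0,0,0,0.1],[8.5,-1.6,-4.6,0,0,0,0.1],[8.5,0,0,0,0,0,0],[8.5,0,0,0,0,0,0]]]'
python3 - <<'E'
from h import *
o=manip.get_obs();c,T=pose('wrist',o);p,d=eyes.camera('wrist');p=p[...,::-1];cv2.imwrite('pics/w3.png',p);print(o['position'],yaw(o))
q,_=eyes.camera('scene');q=q[...,::-1];cv2.imwrite('pics/w3v.png',np.hstack([cv2.resize(p,(400,250)),cv2.resize(q[140:290,340:460],(200,250),interpolation=2)]))
E
```

```text
clock: 12.7
position: [0.4229, -0.2844, 0.1523]
ee_rot: [1.0, 0.031, 0.001, 0.0]
ft_force: [0.3, -0.0, 0.0]
grip_width: 0.995
grasp_force: 0.0
[ 0.42294767 -0.28443308  0.15227283] 3.60274328857551
```

View pics/w3v.png

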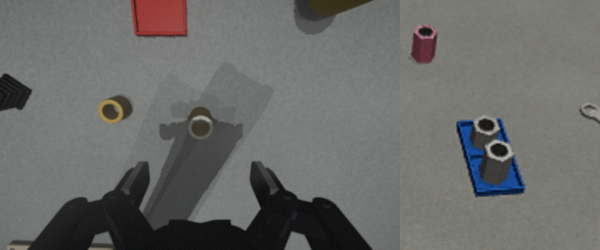

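Both nuts stand in their bays, the long one in the far bay. The long sleeve is centred between the fingers at about (320,198) in the full-size wrist picture. Grasping it.

```bash
python3 -m crank '[[[8.5,0,0,-5,0,0,0],[8.5,0,0,-5,0,0,0],[8.5,0,0,-2.3,0,0,0],[8.5,0,0,-1,0,0,0],[8.5,0,0,0,0,0,0],[3,0,0,0,0,0,0],[3,0,0,0,0,0,0],[3,0,0,0,0,0,0],[3,0,0,0,0,0,0],[3,0,0,0,0,0,0],[3,0,0,3,0,0,0],[3,0,0,5,0,0,0]]]' 60
```

```text
clock: 14.3
position: [0.4209, -0.2843, 0.0978]
ee_rot: [1.0, 0.031, -0.001, -0.001]
ft_force: [1.1, -0.4, -3.5]
grip_width: 0.432
grasp_force: 61.0
```

```bash
python3 -m crank '[[[3,3.8,1.2,0,0,0,0],[3,3.8,1.2,0,0,0,0],[3,3.8,1.2,0,0,0,0],[3,3.8,1.2,0,0,0,0],[3,3.8,1.2,0,0,0,0],[3,3.9,1.2,0,0,0,0],[3,0,0,0,0,0,0],[3,0,0,-3,0,0,0],[3,0,0,-3,0,0,0],[3,0,0,-1.1,0,0,0],[3,0,0,-0.4,0,0,0],[3,0,0,0,0,0,0],[3,0,0,0,0,0,0]]]'
```

```text
clock: 15.92
position: [0.6521, -0.2133, 0.0245]
ee_rot: [1.0, 0.031, 0.001, 0.0]
ft_force: [0.0, 0.0, -3.9]
grip_width: 0.43
grasp_force: 61.1
```

```bash
python3 -m crank '[[[3,0,0,-0.1,0,0,0],[3,0,0,0,0,0,0],[6,0,0,0,0,0,0],[6,0,0,0,0,0,0],[6,0,0,0,0,0,0],[6,0,0,2,0,0,0],[6,0,0,5,0,0,0],[6,0,0,5,0,0,0],[8.5,-4.4,1.2,0,0,0,0],[8.5,-4.4,1.3,0,0,0,0],[8.5,-4.4,1.3,0,0,0,0],[8.5,-4.4,1.3,0,0,0,0],[8.5,-4.3,1.2,0,0,0,0],[8.5,0,0,0,0,0,0],[8.5,0,0,0,0,0,0]]]'
python3 - <<'E'
from h import *
o=manip.get_obs();c,T=pose('wrist',o);p,d=eyes.camera('wrist');p=p[...,::-1];cv2.imwrite('pics/w4.png',p);print(o['position'],yaw(o))
hsv=cv2.cvtColor(p,cv2.COLOR_BGR2HSV);m=cv2.inRange(hsv,(15,80,110),(32,255,255))
for k in cv2.findContours(m,0,1)[0]:
    if cv2.contourArea(k)>300: print(k.reshape(-1,2).mean(0),cv2.minEnclosingCircle((cast(c,T,k.reshape(-1,2),.038)[:,:2]*1000).astype(np.float32)))
E
```

```text
clock: 17.8
position: [0.4333, -0.1504, 0.1437]
ee_rot: [1.0, 0.031, 0.001, 0.001]
ft_force: [0.8, 0.1, 0.6]
grip_width: 0.998
grasp_force: 0.0
[ 0.43331265 -0.15039699  0.14367899] 3.574403463836821
```

View pics/w4.png

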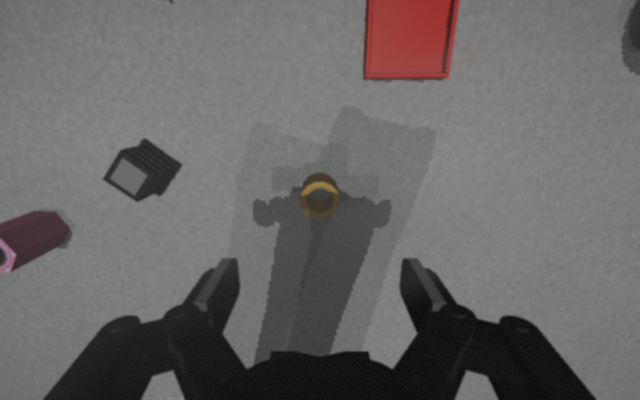

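The short sleeve is centred at (320,197). The plug top is visible at (128,178) for measuring. Now picking and placing the sleeve.

```bash
python3 -m crank '[[[8.5,0,0,-5,0,0,0],[8.5,0,0,-5,0,0,0],[8.5,0,0,-2.6,0,0,0],[8.5,0,0,-1,0,0,0],[8.5,0,0,0,0,0,0],[3,0,0,0,0,0,0],[3,0,0,0,0,0,0],[3,0,0,0,0,0,0],[3,0,0,0,0,0,0],[3,0,0,0,0,0,0],[3,0,0,3,0,0,0],[3,0,0,5,0,0,0],[3,0,0,0,0,0,0]]]' 60
python3 - <<'E'
from h import *
p=cv2.imread('pics/w4.png');c=eyes.camera_params('wrist');a=np.radians(3.57/2)
T=np.eye(4);T[:3,:3]=R.from_quat([np.cos(a),np.sin(a),0,0]).as_matrix();T[:3,3]=[.4333,-.1504,.1437];T=T@c['hand_eye']
cr=p[150:210,90:170].max(2);m=np.zeros(p.shape[:2],np.uint8);m[150:210,90:170]=((cr>60)&(cr<100))*255
m=cv2.morphologyEx(m,cv2.MORPH_OPEN,np.ones((5,5)))
for k in cv2.findContours(m,0,1)[0]:
    if cv2.contourArea(k)>200:
        r=cv2.minAreaRect((cast(c,T,k.reshape(-1,2),.04)[:,:2]*1000).astype(np.float32));print(k.reshape(-1,2).mean(0),r)
E
```

```text
clock: 19.48
position: [0.4346, -0.1509, 0.0897]
ee_rot: [1.0, 0.031, 0.003, 0.002]
ft_force: [-0.1, 0.1, -2.4]
grip_width: 0.436
grasp_force: 60.7
```

```bash
python3 -m crank '[[[3,3.7,-1.6,0,0,0,0],[3,3.7,-1.7,0,0,0,0],[3,3.7,-1.7,0,0,0,0],[3,3.8,-1.6,0,0,0,0],[3,0,0,0,0,0,0],[3,0,0,-3,0,0,0],[3,0,0,-3,0,0,0],[3,0,0,-1.1,0,0,0],[3,0,0,-0.4,0,0,0],[3,0,0,0,0,0,0],[3,0,0,0,0,0,0]]]'
python3 - <<'E'
import cv2;p=cv2.imread('pics/w4.png')[150:206:3,98:176:3].max(2);print(p)
E
```

```text
clock: 20.85
position: [0.5818, -0.2162, 0.0121]
ee_rot: [1.0, 0.031, 0.001, 0.0]
ft_force: [-0.4, -0.6, -1.8]
grip_width: 0.431
grasp_force: 60.7
[[133 128 134 133 131 131 133 114  60  45  49  48  44  48  45  44  47  41
   44  50  46  69 121 132 132 130]
 [132 131 133 135 129 132 125  60  48  47  43  46  48  44  47  50  44  51
   44  43  46  46  60 112 133 129]
 [132 131 129 130 126 128  96  48  53  49  49  42  43  52  46  41  49  43
   49  48  43  46  47  48  93 125]
 [130 131 132 131 128 119  54  51  94  75  52  48  43  41  49  50  45  50
   47  44  47  40  46  47  45  66]
 [128 134 134 131 128  74  48  74 108 108  93  57  47  47  45  45  54  42
   46  47  45  51  47  46  50  49]
 [131 131 129 129 103  49  52 104 107 106 107 103  69  48  48  44  41  50
   50  44  53  45  46  49  44  46]
 [130 132 127 122  59  48  86 107 106 107 108 106 108  88  54  51  47  40
   47  53  43  49  49  46  45  42]
 [133 133 131  89  50  64 108 107 107 108 107 108 108 109 101  64  49  49
   42  41  50  43  48  45  40  45]
 [131 132 122  50  53  98 106 107 110 107 107 107 106 108 109 106  79  49
   48  
[... 418 characters left out ...]
46  49  43
   47  44  45  42  46  83 127 129]
 [128 129 129 127 131 127 112  65  49  78 105 108 107  98  52  48  43  50
   46  46  42  43  52 114 126 130]
 [127 130 130 128 129 127 127 123  89  50  61  96 106  62  49  46  45  43
   45  52  43  46 101 128 131 135]
 [129 126 124 127 129 126 129 130 128 113  68  50  67  49  49  43  47  72
  114 117  79  98 128 128 132 132]
 [127 124 125 126 129 127 129 127 127 131 126  92  53  47  44  71 112 131
  129 126 125 127 131 130 127 127]
 [125 126 127 128 128 128 129 130 129 130 128 129 116  80 111 121 125 127
  128 125 124 123 126 128 131 131]
 [127 129 132 130 130 125 127 132 132 128 124 124 131 133 127 125 126 125
  129 131 129 132 128 126 127 129]]
```

```bash
python3 -m crank '[[[3,0,0,-0.1,0,0,0],[3,0,0,0,0,0,0],[6,0,0,0,0,0,0],[6,0,0,0,0,0,0],[6,0,0,0,0,0,0],[6,0,0,2,0,0,0],[6,0,0,5,0,0,0],[6,0,0,6,0,0,0],[8.5,-2.2,3.9,0,0,0,0],[8.5,-2.2,3.9,0,0,0,0],[8.5,-2.3,3.9,0,0,0,0],[8.5,-2.2,3.9,0,0,0,0],[8.5,-2.2,3.9,0,0,0,0],[8.5,-2.3,3.8,0,0,0,0],[8.5,0,0,0,0,0,0],[8.5,0,0,0,0,0,0]]]'
python3 - <<'E'
from h import *
def plug(p,c,T,u,v):
    g=cv2.resize(p[v-30:v+30,u-30:u+30],None,fx=4,fy=4,interpolation=2).max(2)
    m=cv2.inRange(g,62,150);m=cv2.erode(m,np.ones((5,5)))
    n,l,s,ce=cv2.connectedComponentsWithStats(m);i=l[120,120]
    k=cv2.findContours(cv2.dilate((l==i).astype(np.uint8),np.ones((5,5))),0,1)[0][0].reshape(-1,2)
    q=(k+.5)/4-.5+[u-30,v-30]
    print(q.mean(0),cv2.minAreaRect((cast(c,T,q,.04)[:,:2]*1000).astype(np.float32)))
c=eyes.camera_params('wrist');a=np.radians(3.57/2)
T=np.eye(4);T[:3,:3]=R.from_quat([np.cos(a),np.sin(a),0,0]).as_matrix();T[:3,3]=[.4333,-.1504,.1437];T=T@c['hand_eye']
plug(cv2.imread('pics/w4.png'),c,T,128,178)
o=manip.get_obs();c,T=pose('wrist',o);p,d=eyes.camera('wrist');p=p[...,::-1].copy();cv2.imwrite('pics/w5.png',p);print(o['position'],yaw(o))
E
```

```text
clock: 22.85
position: [0.4479, 0.0165, 0.1413]
ee_rot: [1.0, 0.031, 0.001, 0.001]
ft_force: [0.1, -1.0, 0.1]
grip_width: 0.999
grasp_force: 0.0
[128.23470745 176.19414894] ((447.0787048339844, 19.598278045654297), (25.66312026977539, 26.210403442382812), 53.68072509765625)
[0.44790141 0.01652519 0.14128685] 3.5770030541929985
```

View pics/w5.png

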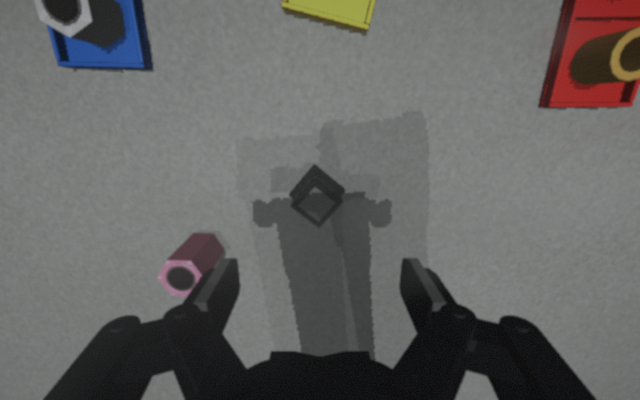

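The plug top is at (317,202), between the fingers. Its sides are at 53.7°, so I'll turn the tool to yaw -36.3° and grasp gently.

```bash
python3 -m crank '[[[8.5,0,0.1,0,0,0,-8],[8.5,0,0,0,0,0,-8],[8.5,0,0,0,0,0,-8],[8.5,0,0,0,0,0,-8],[8.5,0,0,0,0,0,-7.9],[8.5,0,0,-4,0,0,0],[8.5,0,0,-5,0,0,0],[8.5,0,0,-2.9,0,0,0],[8.5,0,0,-1,0,0,0],[8.5,0,0,0,0,0,0],[2.5,0,0,0,0,0,0],[2.5,0,0,0,0,0,0],[2.5,0,0,0,0,0,0],[2.5,0,0,0,0,0,0],[2.5,0,0,0,0,0,0],[2.5,0,0,0,0,0,0]]]' 30
```

```text
clock: 24.9
position: [0.4479, 0.0177, 0.012]
ee_rot: [0.95, -0.312, 0.001, 0.0]
ft_force: [-1.3, -1.7, 7.0]
grip_width: 0.397
grasp_force: 30.5
```

```bash
python3 -m crank '[[[2.5,0,0,3,0,0,0],[2.5,0,0,5,0,0,0],[2.5,3.7,0,0,0,0,5.4],[2.5,3.8,-0.1,0,0,0,5.4],[2.5,3.8,-0.1,0,0,0,5.4],[2.5,3.8,-0.1,0,0,0,5.4],[2.5,3.8,0,0,0,0,5.3],[2.5,0,0,0,0,0,0],[2.5,0,0,-3,0,0,0],[2.5,0,0,-3,0,0,0],[2.5,0,0,-1.1,0,0,0],[2.5,0,0,-0.4,0,0,0],[2.5,0,0,0,0,0,0],[2.5,0,0,0,0,0,0]]]'
```

```text
clock: 26.65
position: [0.637, 0.015, 0.0174]
ee_rot: [0.997, -0.082, 0.001, -0.0]
ft_force: [0.5, 0.5, 0.2]
grip_width: 0.393
grasp_force: 30.1
```

```bash
python3 -m crank '[[[2.5,0,0,-0.1,0,0,0],[2.5,0,0,0,0,0,0],[5.5,0,0,0,0,0,0],[5.5,0,0,0,0,0,0],[5.5,0,0,0,0,0,0],[5.5,0,0,2,0,0,0],[5.5,0,0,5,0,0,0],[5.5,-2,0,5,0,0,1],[5.5,-2,0,5,0,0,1],[5.5,-2,0,5,0,0,1],[5.5,-2,0,5,0,0,1],[5.5,-2,0,5,0,0,1],[5.5,-2,0,4,0,0,1],[5.5,0,0,0,0,0,0],[5.5,0,0,0,0,0,0]]]'
python3 - <<'E'
from h import *
o=manip.get_obs();p,d=eyes.camera('wrist');q,_=eyes.camera('scene');print(o['position'],yaw(o))
cv2.imwrite('pics/f1.png',np.vstack([cv2.resize(p[0:250],(780,305)),cv2.resize(q[150:270,100:520],(780,223),interpolation=2)])[...,::-1])
E
```

```text
clock: 28.52
position: [0.5161, 0.015, 0.3755]
ee_rot: [1.0, -0.03, 0.0, 0.0]
ft_force: [0.4, -0.3, 0.1]
grip_width: 0.642
grasp_force: 0.0
[0.51614017 0.01497618 0.37546215] -3.431530473182275
```

View pics/f1.png

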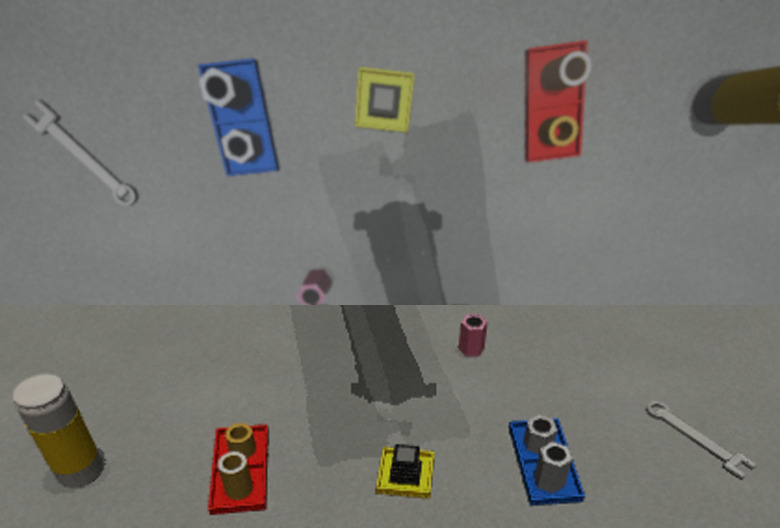

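All five parts stand upright in their own bays: the long ones at (218,88) and (575,70) are in the far bays, and the plug is at (384,100) in yellow. The can, wrench and pink nut haven't moved.

```bash
python3 -c "
from workcell import job
print(job.hand_in())"
```

```text
the job is handed in; nothing more can be done
None
```

The job is handed in: all five fittings stand upright in their correct bays, the can, wrench and pink nut were left alone, and it took about 29 s of robot time against the 118 s limit.

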